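# Steady the rocking cheese display, then set the last round cheese on it

## Task

The slate display slab on the cheese counter rocks because its screw foot is too short: push the steel bar on top of that foot round (clockwise, seen from above, lengthens the foot) until the slab stops rocking and all four feet bear on the counter. Then take the round cheese from its cork holder and set it gently, without dropping or pressing it, into the empty dimple of the slab. Leave the slab about where it stands, the two cheeses already on it in their dimples, and the cheese wheel beside it undisturbed.

Things in the scene. Friction and masses are not known exactly. Their poses are not given: they have to be found in the camera images.
- stand: loose dark slate slab on four feet, 240 (x) x 300 (y) x 22 mm, 3 kg. Origin at counter level under its middle; underside at z = 30, top at z = 52 mm of its own frame, z its upward normal. Three dimples (44 mm across, 14 deep) in a row in its +x half; the screw foot is at the (-x, -y) corner. At the start that corner is low and the opposite foot hangs 4 to 8 mm over the counter
- screw_turn (a joint): turn of the bar and its foot, rad, growing clockwise seen from above. The foot goes down 1.27 mm a rad (8 mm a turn). At 0 it is as long as the other feet and the slab is firm; its rubber keeps it firm within about 0.7 rad either side, farther off it rocks. Starts at -6.5 to -3; stays where it is left; takes 0.06 to 0.1 N m (2 to 3 N near the bar's end)
- screw_axis (a point): on the axis of the screw foot, at half the height of the bar. The axis stands at x = -85, y = -115 mm of the slab's frame and is square to the slab
- bar_end (a point): middle of one end of the turning bar, 50 mm from the axis. Straight steel bar 100 mm long, 14 thick, 24 tall, a 30 mm round hub in its middle, ends alike; its mid height is 25 mm above the slab's top at joint 0 and 1.27 mm higher per rad below 0, so 13 mm or more is free under it. It sweeps a clear circle
- foot_screw: the adjustable foot: steel stem with a rubber pad 28 mm across; origin at the middle of its underside; like the other feet it gives 1 mm per 20 N
- foot_far_left: fixed foot at x = 85, y = 115 mm of the slab's frame, opposite the screw foot, rubber pad 28 mm across; origin at the middle of its underside (as for the next two)
- foot_near_left: fixed foot at x = -85, y = 115 mm of the slab's frame
- foot_far_right: fixed foot at x = 85, y = -115 mm of the slab's frame
- cheese_center (a point): centre of the round cheese to be set on the slab: a fragile ball 62 mm in diameter, 0.08 to 0.13 kg, at the start in the cork holder
- cheese: the same ball (its axes turn as it rolls)
- rest: square cork holder on the counter, fixed, 70 x 70 x 12 mm with a 40 mm square hole; the ball in it has its centre 36 mm above the counter
- pocket2 (a point): middle of the mouth of the empty dimple (x = 45, y = 105 mm of the slab's frame, level with its top). A ball seated in it has its centre 21 mm above this point
- pocket0 (a point): mouth of the dimple nearest the screw foot (x = 45, y = -65 mm of the slab's frame), filled
- pocket1 (a point): mouth of the middle dimple (x = 45, y = 20 mm), filled
- ball0_center (a point): centre of the cheese ball (62 mm) that sits in pocket0, to be left alone
- ball1_center (a point): centre of the cheese ball (62 mm) that sits in pocket1, to be left alone
- wheel: bystander: pale cheese wheel 112 mm across, 50 mm tall; origin under its middle
Not all that is in view belongs to the job. Leave any turquoise look-alike of the cheese alone. Several things look just like the rest: the one meant starts nearest to the robot's base.

How it is judged:
By the outcome, as a careful person would: the job done as asked, in the order asked, and still so for the second after the job is handed in, with the robot touching nothing.
It also fails if it takes over 62 s, if anything falls off the work surface, if the arm or the gripper's body presses on something with over 40 N, if the wrist force passes 120 N, or if a joint passes its speed limit or range.

## Robot

A 6-joint arm with a two-finger parallel gripper is mounted at the origin on the work surface. World frame = base frame: x ahead of the robot, y to its left, z up, the work surface at z = 0. Lengths are in m, angles in degrees, forces in N, time in s.
With the tool pointing down it reaches from about 0.35 to 0.725 m from the base axis. Payload 4.3 kg.
Tool frame: the origin (TCP) lies midway between the tips of the shut fingers; the grasp point (between the pads) lies 19 mm behind it (env.grip_depth is the distance from the TCP to the grasp point, in m); z points along the fingers, y is the direction in which the jaws open and shut (so a half turn about z gives the same grasp; the last joint's range is limited). The gripper opens to 85 mm and grips with 20 to 120 N. Pads are 22 mm wide; open, the fingers measure 114 mm over their backs; the gripper's body (76 mm by 85 mm) begins 54 mm behind the grasp point. The pads swing forward as they close: fully open they stand 13 mm farther back than shut.
Start: joints at [-6.32, 21.618, 4.641, 73.018, 0, 83.68], TCP at [0.575, 0, 0.231] pointing down, gripper open.
Joint ranges: [-156.06, 156.06], [-48.1, 94.91], [-58.44, 69.94], [-101.28, 121.22], [-78.64, 73.56], [-180, 180]. Speed limits (degrees/s): [147.25, 147.25, 180, 180, 180, 180].

## Interface

Orientations are given as a 3x3 rotation matrix whose columns are the frame's x, y, z axes.
In Python, from station import env gives the robot as it stands.
- The arm moves only by the tool send_rows, never from a script. Its argument "steps" is a list that holds one entry, the list of rows, each a list of 7 numbers: the shift along the world's x, y, z in m, then the turn, a rotation vector about the world's x, y, z in rad, then the opening, from 0 (shut) to 1 (fully open). In form: [[[dx, dy, dz, wx, wy, wz, gripper], ...]]. A call has 1 to 12 rows; each row shifts and turns the commanded pose from where the row before left it; what a row does not reach is not made up. A row lasts 1/8 s, in which the tool goes at most 62.5 mm and 10.7 degrees, less where a joint would pass 70% of its speed; a pose out of reach is approached as far as the arm can. A call is refused whole if a number of a shift passes 0.0625 or a number of a turn 0.188, either way. A call with a gripper value outside its range is refused whole. The fingers move at their own pace and stop on an object; "force" is the grip in N (left out, the last holds). Time passes only in rows, so rows that do not move let the fingers close. It gives the time, the measured TCP pose, the force and the opening at its end, in the units of the state.
- env.read_state(): the state, without advancing time (a new reading comes with each control period).
- env.camera(name): name is "scene" or "side" or "wrist"; returns a dict with "image" (480x640x3 uint8, red, green, blue), "camera_matrix" (3x3 intrinsics, pixels), "D" ([k1, k2, p1, p2, k3] as OpenCV has them; the pictures are not rectified), "rvec" (rotation vector, rad) and "tvec" (3), from world to camera coordinates, as OpenCV has them. Camera axes: x right, y down, z forward; pixel columns grow to the right and rows downward; lengths in m; the calibration is good to about 2 mm. A picture is of the moment at which its call begins. There is no depth.
- env.close_job(): hands the job in, once; it reports no verdict.
The state is a dict: "clock": time; "joint_positions": joint angles; "dq": joint speeds; "joint_torque": joint torques, N m; "tcp_pos": TCP position; "tool_rot": TCP orientation; "wrist_force": force on the tool from outside, world axes, zero at the start; "ft_torque": the same for the moment, N m; "opening": finger opening in m.
Only numpy, scipy, OpenCV 4.12 (cv2) and the standard library are available. Lean on these libraries where they do the work, as an engineer would, in place of code of your own. Each camera call takes 0.05 s, during which the arm holds its last target.

## Working session

There is one attempt and no reset: what is moved stays moved. The work goes in short steps, Python scripts to look and compute and a tool call to move; the robot and the scene stay as the last step left them, time stands still between calls to the robot, and variables do not carry over. Pictures are saved under pics/ and viewed, and the job is handed in when it is done.

Besides the shell and the picture viewer there is one more tool, called after "Emit:" in YAML: its name, and indented under it one key for each argument. send_rows: Moves the arm, as the interface text tells. Its arguments: {"type":"object","properties":{"steps":{"type":"array"},"force":{"type":"number"}},"required":["steps"]}

```bash
mkdir -p pics; ls
cat > h.py <<'E'
import numpy as np, cv2
from station import env
def snap(n,f):
    c=env.camera(n); cv2.imwrite('pics/'+f,c['image'][:,:,::-1]); 
    np.savez('pics/'+f+'.npz',**{k:np.array(v) for k,v in c.items()}); return c
def load(f):
    d=np.load('pics/'+f+'.npz'); return {k:d[k] for k in d.files}
def ray(c,u,v):
    p=cv2.undistortPoints(np.array([[[u,v]]],float),np.array(c['camera_matrix']),np.array(c['D']))[0,0]
    R=cv2.Rodrigues(np.array(c['rvec'],float))[0]; t=np.array(c['tvec'],float).ravel()
    return -R.T@t, R.T@np.array([p[0],p[1],1.])
def atz(c,u,v,z):
    o,d=ray(c,u,v); return o+d*(z-o[2])/d[2]
def proj(c,P):
    return cv2.projectPoints(np.array(P,float).reshape(-1,1,3),np.array(c['rvec'],float),np.array(c['tvec'],float),np.array(c['camera_matrix']),np.array(c['D']))[0].reshape(-1,2)
def tri(*obs):
    A=np.zeros((3,3));b=np.zeros(3)
    for c,u,v in obs:
        o,d=ray(c,u,v); d=d/np.linalg.norm(d); M=np.eye(3)-np.outer(d,d); A+=M;b+=M@o
    return np.linalg.solve(A,b)
E
python3 - <<'E'
from h import *
np.set_printoptions(precision=4,suppress=True)
for n in ['scene','side','wrist']:
    c=snap(n,n+'0.png'); print(n,ray(c,320,240))
s=env.read_state();print(s['clock'],s['tcp_pos'],s['tool_rot'],s['opening'],s['wrist_force'],env.grip_depth)
E
```

```text
pics
scene (array([1.5364, 0.0775, 0.7302]), array([-0.8306, -0.0299, -0.5563]))
side (array([ 0.1885, -0.6986,  0.6765]), array([ 0.3818,  0.7073, -0.595 ]))
wrist (array([0.5749, 0.0654, 0.3725]), array([-0.0044, -0.2446, -0.9698]))
0.15 [0.5745 0.0001 0.2306] [[-0.      1.     -0.0015]
 [ 1.      0.      0.0002]
 [ 0.0002 -0.0015 -1.    ]] 0.08527457010506292 [ 0.7732  0.3546 -0.0868] 0.0187
```

View pics/scene0.png

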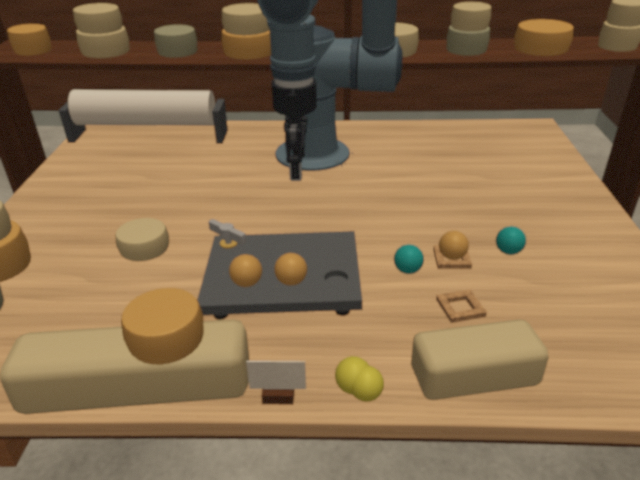

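View pics/side0.png

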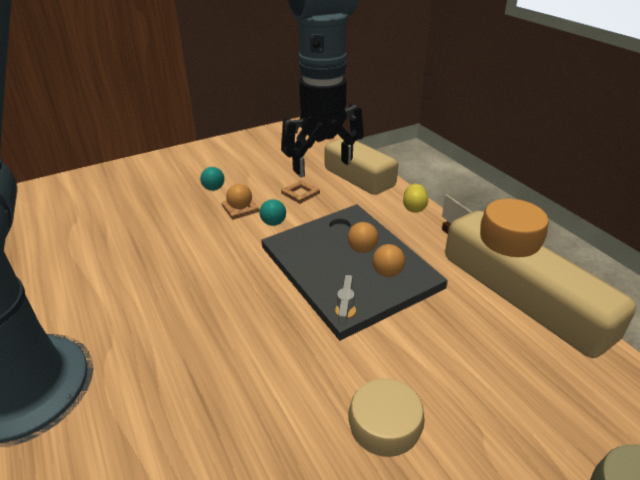

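View pics/wrist0.png

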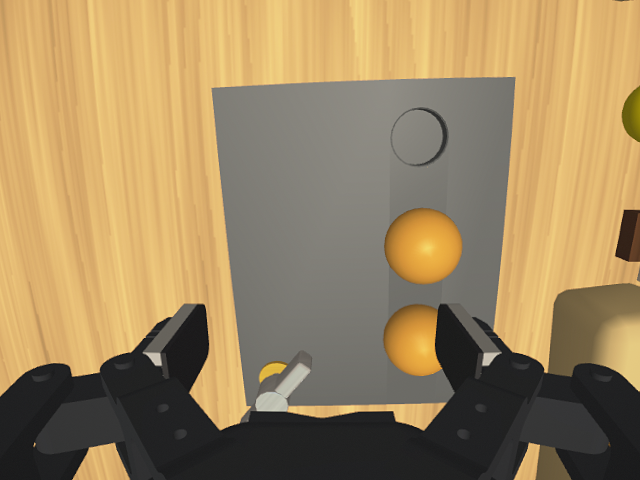

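Run:
```python
import cv2
a=cv2.imread('pics/scene0.png')[205:325,190:390]; cv2.imwrite('pics/z1.png',cv2.resize(a,(800,480),interpolation=cv2.INTER_CUBIC))
a=cv2.imread('pics/side0.png')[190:340,250:450]; cv2.imwrite('pics/z2.png',cv2.resize(a,(800,600),interpolation=cv2.INTER_CUBIC))
a=cv2.imread('pics/scene0.png')[200:330,380:540]; b=cv2.imread('pics/side0.png')[150:280,190:350]
cv2.imwrite('pics/z3.png',cv2.resize(cv2.hconcat([a,b]),(800,325),interpolation=cv2.INTER_CUBIC))
```

```text
(no output)
```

View pics/z1.png

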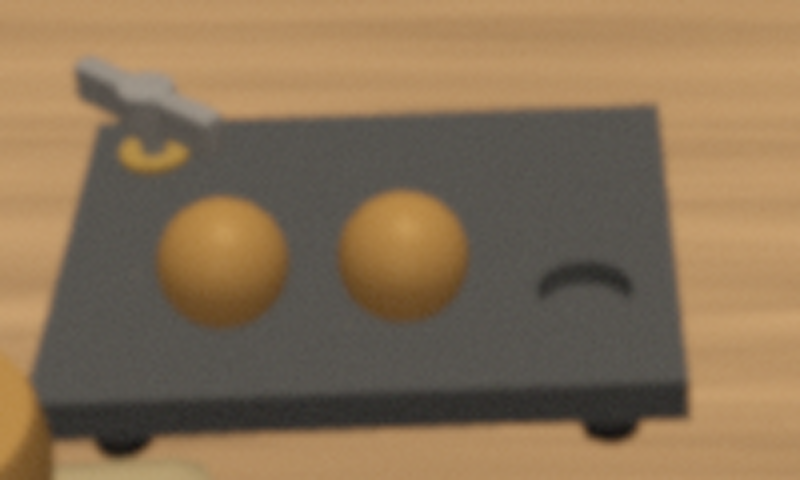

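View pics/z2.png

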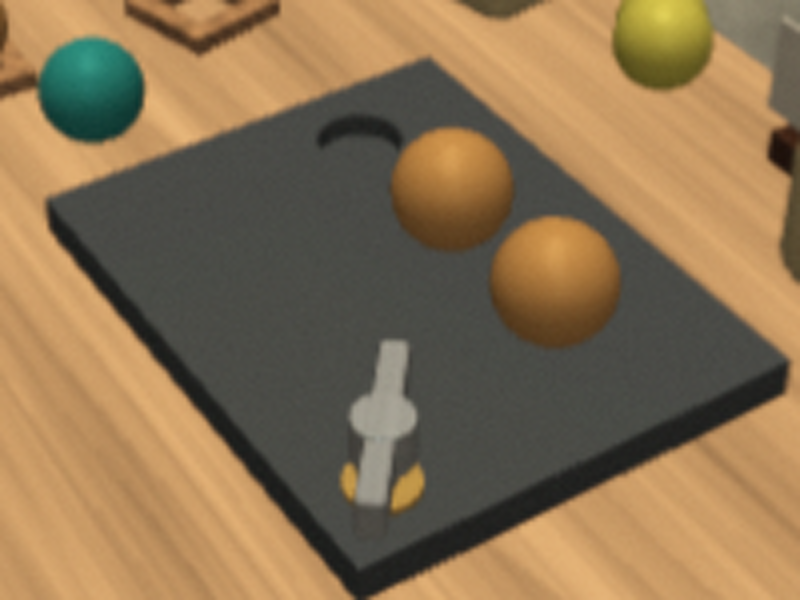

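View pics/z3.png

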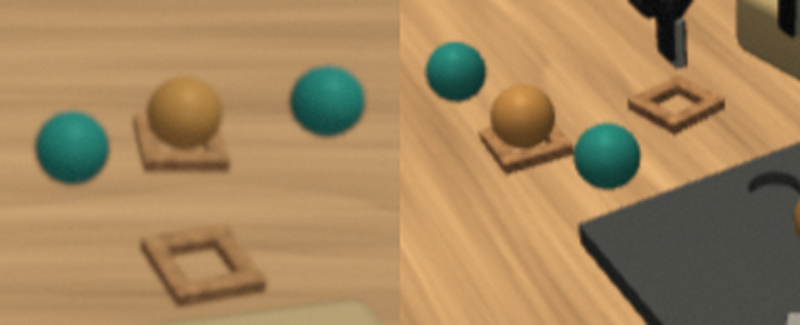

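```bash
cat > fit.py <<'E'
from h import *
from scipy.optimize import least_squares
from scipy.spatial.transform import Rotation as Ro
def pose(p): return p[:3],Ro.from_euler('ZYX',p[3:6]).as_matrix()   # yaw, pitch,roll
def fit(obs,p0=None):
    # obs: list (cam, [(X_stand),(u,v)]...)
    p0=np.array([.6,0,0,0,0,0.]) if p0 is None else p0
    def f(p):
        t,R=pose(p); r=[]
        for c,l in obs:
            P=np.array([x for x,_ in l]);q=proj(c,(R@P.T).T+t); r.append((q-np.array([u for _,u in l])).ravel())
        return np.concatenate(r)
    s=least_squares(f,p0,loss='soft_l1',x_scale=[.1,.1,.1,.1,.1,.1]); return s.x,f(s.x)
E
python3 - <<'E'
from fit import *
np.set_printoptions(precision=4,suppress=True)
S,D,W=[load(n+'0.png') for n in('scene','side','wrist')]
a,b,t=.12,.15,.052
C=[(-a,-b,t),(-a,b,t),(a,b,t),(a,-b,t)]
B0,B1=(.045,-.065,t+.021),(.045,.02,t+.021)
obs=[(S,list(zip(C+[B0,B1],[(215,236),(353.75,231.5),(362,300.75),(198.25,306.25),(245.5,270.5),(291,269)]))),
(D,list(zip(C+[B0,B1],[(339.5,332.5),(262,240.5),(357.5,204.5),(447,280.5),(388.75,260.25),(363,237.25)]))),
(W,list(zip(C[1:3]+[B1],[(212,88),(515,77),(423,246)])))]
p,r=fit(obs); print(p[:3],np.degrees(p[3:]));print(r.reshape(-1,2))
T,R=pose(p); np.save('p.npy',p)
for n,x in [('screw',(-.085,-.115,.077+.006)),('FL',(.085,.115,0)),('NL',(-.085,.115,0)),('FR',(.085,-.115,0)),('SC',(-.085,-.115,0)),('pocket2',(.045,.105,.052))]:
    X=R@np.array(x)+T; print(n,X,proj(S,X),proj(D,X))
print('ball',tri((S,454,245.2),(D,239.2,196.4)), atz(S,454,245.2,.036),atz(D,239.2,196.4,.036))
print('hubtop',tri((S,226.25,227),(D,345.75,294)))
for z in(.09,.095,.1):print(z,atz(D,345.75,294,z),atz(D,348.75,275.5,z),atz(D,342.5,315.75,z))
print('teal',[atz(S,u,v,.031) for u,v in((409,259),(511,240))],[atz(D,u,v,.031) for u,v in((272.5,212.5),(212,178.5))])
print('wheel',tri((S,142,230),(D,386,402)))
E
```

```text
[ 0.6138 -0.0347 -0.0023] [ 1.9913 -1.8955  0.9887]
[[-2.3176  0.3247]
 [-1.046   0.4684]
 [-1.9151  0.3249]
 [-5.3193  0.0597]
 [-1.9863  0.7211]
 [-2.4165  0.8118]
 [-0.1255 -0.1836]
 [-0.4748 -1.0969]
 [-0.1041 -1.0805]
 [ 1.0072 -1.0954]
 [-0.0518 -0.0554]
 [ 0.0469 -0.2729]
 [-0.0954 -1.3244]
 [-0.1684 -0.3289]
 [-1.7793 -0.8726]]
screw [ 0.5303 -0.1541  0.0759] [[225.2096 231.8733]] [[345.4823 298.6805]]
FL [0.6947 0.0832 0.0025] [[340.2446 311.9903]] [[352.9222 234.7575]]
NL [ 0.5249  0.0773 -0.0031] [[337.2841 261.7341]] [[286.0875 261.6478]]
FR [ 0.7028 -0.1466 -0.0014] [[218.8225 315.7897]] [[418.7684 295.466 ]]
SC [ 0.533  -0.1525 -0.007 ] [[229.8686 265.0776]] [[345.4532 331.2591]]
pocket2 [0.6534 0.0709 0.053 ] [[333.8458 277.4863]] [[340.1855 224.2153]]
ball [0.5173 0.3204 0.0333] [0.5181 0.3213 0.036 ] [0.5159 0.3124 0.036 ]
hubtop [ 0.5303 -0.1521  0.0866]
0.09 [ 0.5286 -0.1572  0.09  ] [ 0.5581 -0.1187  0.09  ] [ 0.4974 -0.1987  0.09  ]
0.095 [ 0.5257 -0.1618  0.095 ] [ 0.5549 -0.1237  0.095 ] [ 0.4948 -0.203   0.095 ]
0.1 [ 0.5228 -0.1664  0.1   ] [ 0.5518 -0.1286  0.1   ] [ 0.4922 -0.2072  0.1   ]
teal [array([0.5614, 0.2239, 0.031 ]), array([0.4906, 0.4456, 0.031 ])] [array([0.559 , 0.2158, 0.031 ]), array([0.4901, 0.4373, 0.031 ])]
wheel [ 0.4835 -0.3446  0.049 ]
```

Emit:
send_rows:
  steps:
    - [[0.01, -0.04, 0.02, 0, 0, 0, 0], [0.01, -0.04, 0.02, 0, 0, 0, 0], [0, 0, 0, 0, 0, 0, 0], [0, 0, 0, 0, 0, 0, 0], [0, 0, 0, 0, 0, 0, 0]]
  force: 20

```text
clock: 0.78
tcp_pos: [0.5944, -0.0789, 0.2705]
tool_rot: [[-0.001, 1.0, -0.002], [1.0, 0.001, 0.001], [0.001, -0.002, -1.0]]
wrist_force: [-0.5, -0.4, 0.1]
opening: 0.0001
```

Run:
```python
from h import *
c=snap('wrist','wrist1.png'); s=env.read_state();print(s['clock'],s['tcp_pos'],s['opening'],s['wrist_force'])
```

```text
0.825 [ 0.59440667 -0.07886545  0.27063923] 3.483146038974646e-06 [-0.22216232  0.19281072 -0.18349937]
```

View pics/wrist1.png

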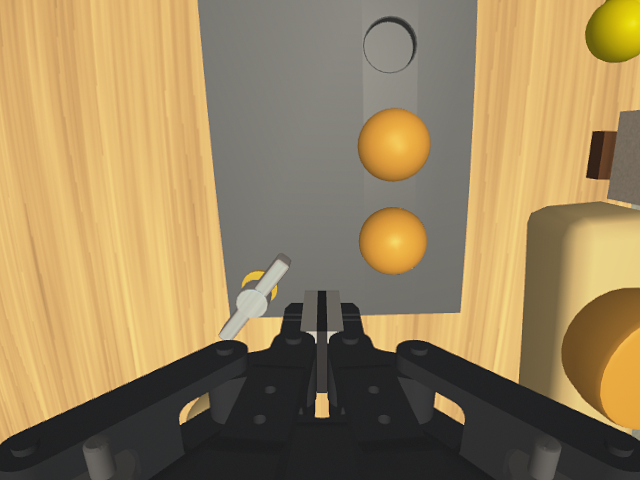

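Run:
```python
from fit import *
np.set_printoptions(precision=4,suppress=True)
W0=load('wrist0.png');W=load('wrist1.png');S,D=load('scene0.png'),load('side0.png')
print(W['camera_matrix'][0,0],W['D'])
for z in(.084,.088,.092):print(z,[atz(W,u,v,z)[:2] for u,v in((252,303),(286,256),(224,335))])
print('hub tri',tri((W,252,303),(D,345.75,294)))
print('tip',atz(W,303,292,.27),atz(W,343,292,.27), proj(W,[.5944,-.0789,.2706]))
a,b,t=.12,.15,.052
C=[(-a,-b,t),(-a,b,t),(a,b,t),(a,-b,t)]
B0,B1=(.045,-.065,t+.021),(.045,.02,t+.021);P2=(.045,.105,t)
obs=[(W0,list(zip(C[1:3]+[B1,P2],[(212,88),(515,77),(423,246),(419,137)]))),
(W,list(zip(C[3:]+[B0,B1,P2],[(461,313),(393,241),(394,145),(389.5,45)])))]
p,r=fit(obs); print(p[:3],np.degrees(p[3:]));print(r.reshape(-1,2).round(2).tolist())
```

```text
384.3981024527436 [-0.0748  0.      0.      0.      0.    ]
0.084 [array([ 0.5305, -0.1566]), array([ 0.5631, -0.1111]), array([ 0.502 , -0.1899])]
0.088 [array([ 0.5313, -0.1549]), array([ 0.5635, -0.11  ]), array([ 0.5031, -0.1877])]
0.092 [array([ 0.5321, -0.1531]), array([ 0.5639, -0.1088]), array([ 0.5043, -0.1856])]
hub tri [ 0.5307 -0.1549  0.0873]
tip [ 0.5874 -0.0709  0.27  ] [ 0.6033 -0.0708  0.27  ] [[320.4676 311.2486]]
[ 0.6143 -0.0357 -0.0007] [ 2.2559 -1.4326  0.5569]
[[-0.25, 0.01], [-0.23, -0.08], [-0.33, -0.2], [0.54, 0.4], [0.21, 0.08], [-0.11, -0.31], [-0.25, 0.13], [0.59, -0.03]]
```

Emit:
send_rows:
  steps:
    - [[-0.026, -0.011, -0.05, 0, 0, 0, 0], [-0.026, -0.011, -0.05, 0, 0, 0, 0], [-0.026, -0.0115, -0.04, 0, 0, 0, 0], [0, 0, -0.03, 0, 0, 0, 0], [0, 0, -0.0265, 0, 0, 0, 0], [0, 0, 0, 0, 0, 0, 0]]

```text
clock: 1.58
tcp_pos: [0.5145, -0.112, 0.0728]
tool_rot: [[-0.001, 1.0, -0.005], [1.0, 0.001, 0.002], [0.002, -0.005, -1.0]]
wrist_force: [-0.9, -0.2, -0.4]
opening: 0.0
```

Run:
```python
import numpy as np
a=np.radians(110-10*np.arange(0,30)); P=.045*np.c_[np.cos(a),np.sin(a)]
print(np.diff(P,axis=0).round(4).tolist())
```

```text
[[0.0076, 0.002], [0.0078, 0.0007], [0.0078, -0.0007], [0.0076, -0.002], [0.0071, -0.0033], [0.0064, -0.0045], [0.0055, -0.0055], [0.0045, -0.0064], [0.0033, -0.0071], [0.002, -0.0076], [0.0007, -0.0078], [-0.0007, -0.0078], [-0.002, -0.0076], [-0.0033, -0.0071], [-0.0045, -0.0064], [-0.0055, -0.0055], [-0.0064, -0.0045], [-0.0071, -0.0033], [-0.0076, -0.002], [-0.0078, -0.0007], [-0.0078, 0.0007], [-0.0076, 0.002], [-0.0071, 0.0033], [-0.0064, 0.0045], [-0.0055, 0.0055], [-0.0045, 0.0064], [-0.0033, 0.0071], [-0.002, 0.0076], [-0.0007, 0.0078]]
```

Emit:
send_rows:
  steps:
    - [[0.0086, 0.0015, 0, 0, 0, 0, 0], [0.0078, 0.0007, 0, 0, 0, 0, 0], [0.0078, -0.0007, 0, 0, 0, 0, 0], [0.0076, -0.002, 0, 0, 0, 0, 0], [0.0071, -0.0033, 0, 0, 0, 0, 0], [0.0064, -0.0045, 0, 0, 0, 0, 0]]

```text
clock: 2.33
tcp_pos: [0.5626, -0.1219, 0.0746]
tool_rot: [[-0.0, 1.0, -0.0], [1.0, 0.0, 0.0], [0.0, -0.0, -1.0]]
wrist_force: [-1.7, 2.2, 0.3]
opening: -0.0001
```

Run:
```python
from h import *
c=snap('side','side2.png');c=snap('scene','scene2.png')
a=cv2.imread('pics/side2.png')[190:340,250:450]; b=cv2.imread('pics/scene2.png')[175:325,190:390]; cv2.imwrite('pics/z4.png',cv2.resize(cv2.hconcat([a,b]),(800,300),interpolation=cv2.INTER_CUBIC))
```

```text
(no output)
```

View pics/z4.png

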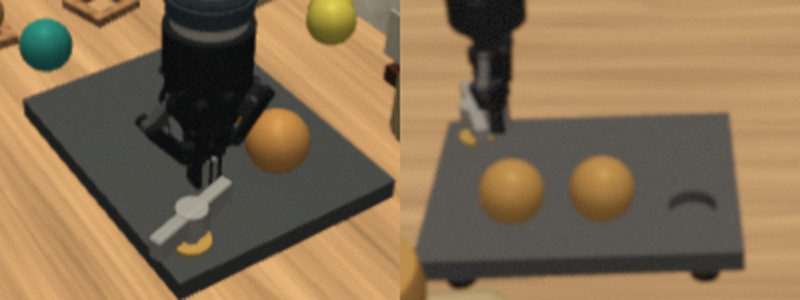

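Emit:
send_rows:
  steps:
    - [[0.0055, -0.0055, 0, 0, 0, 0, 0], [0.0045, -0.0064, 0, 0, 0, 0, 0], [0.0033, -0.0071, 0, 0, 0, 0, 0], [0.002, -0.0076, 0, 0, 0, 0, 0], [0.0007, -0.0078, 0, 0, 0, 0, 0], [-0.0007, -0.0078, 0, 0, 0, 0, 0], [-0.002, -0.0076, 0, 0, 0, 0, 0], [-0.0033, -0.0071, 0, 0, 0, 0, 0], [-0.0045, -0.0064, 0, 0, 0, 0, 0], [-0.0055, -0.0055, 0, 0, 0, 0, 0], [0, 0, 0, 0, 0, 0, 0]]

```text
clock: 3.8
tcp_pos: [0.5618, -0.1914, 0.075]
tool_rot: [[0.001, 1.0, -0.0], [1.0, -0.001, -0.001], [-0.001, -0.0, -1.0]]
wrist_force: [-0.3, 0.4, 0.4]
opening: 0.0003
```

Run:
```python
from h import *
c=snap('side','side3.png');c=snap('scene','scene3.png')
a=cv2.imread('pics/side3.png')[190:340,250:450]; b=cv2.imread('pics/scene3.png')[175:325,190:390]; cv2.imwrite('pics/z5.png',cv2.resize(cv2.hconcat([a,b]),(800,300),interpolation=cv2.INTER_CUBIC))
```

```text
(no output)
```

View pics/z5.png

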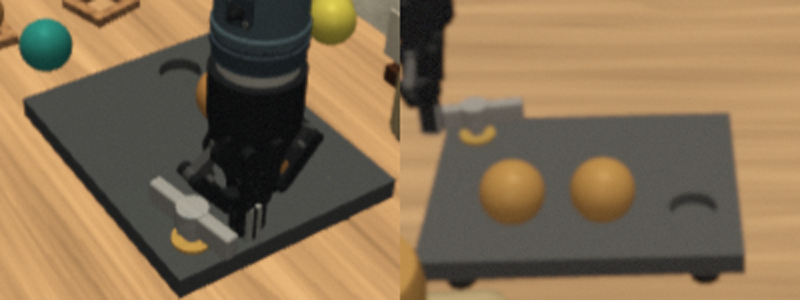

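Emit:
send_rows:
  steps:
    - [[-0.0064, -0.0045, 0, 0, 0, 0, 0], [-0.0071, -0.0033, 0, 0, 0, 0, 0], [0, 0, 0, 0, 0, 0, 0], [0.004, 0.003, 0, 0, 0, 0, 0], [0.002, 0.002, 0.05, 0, 0, 0, 0], [0.01, 0.03, 0.05, 0, 0, 0, 0], [0.017, 0.045, 0.05, 0, 0, 0, 0], [0.015, 0.04, 0.0455, 0, 0, 0, 0], [0, 0, 0, 0, 0, 0, 0], [0, 0, 0, 0, 0, 0, 0]]

```text
clock: 5.15
tcp_pos: [0.595, -0.0828, 0.2647]
tool_rot: [[-0.001, 1.0, -0.001], [1.0, 0.001, -0.0], [-0.0, -0.001, -1.0]]
wrist_force: [0.7, -0.2, -0.3]
opening: 0.0002
```

Run:
```python
from h import *
for n in('scene','side','wrist'):snap(n,n+'4.png')
```

```text
(no output)
```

View pics/wrist4.png

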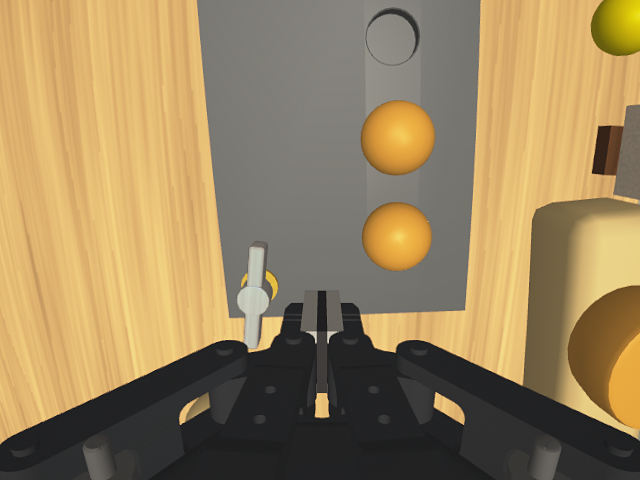

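```bash
cat > trk.py <<'E'
from fit import *
np.set_printoptions(precision=3,suppress=True)
def track(cam,f0,f1,pts):
    a,b=[cv2.cvtColor(load(f)['image'],cv2.COLOR_RGB2GRAY) for f in(f0,f1)]
    out=[]
    for (u,v) in pts:
        n,s,e=cv2.calcOpticalFlowPyrLK(a,b,np.array([[[u,v]]],np.float32),None,winSize=(17,17),maxLevel=1)
        out.append((n[0,0]-np.array([u,v])).round(2).tolist()+[float(e[0,0].round(1))])
    return out
SC={'c-+':(353.75,231.5),'c++':(362,300.75),'b0':(245.5,270.5),'b1':(291,269),'p2':(336,273),'footFL':(342,310),'footFR':(221,314),'c--':(215,236)}
SI={'c--':(339.5,332.5),'c-+':(262,240.5),'c++':(357.5,204.5),'c+-':(447,280.5),'b0':(388.75,260.25),'b1':(363,237.25)}
E
python3 - <<'E'
from trk import *
import itertools
S0,D0=load('scene0.png'),load('side0.png')
for n,dct in(('scene',SC),('side',SI)):
    r=track(n,n+'0.png',n+'4.png',dct.values())
    for k,x in zip(dct,r):print(n,k,x)
# predicted displacement for q change delta from level-ish
T=np.array([.614,-.035,0]);yaw=np.radians(2.2);Rz=Ro.from_euler('z',yaw).as_matrix()
def pts(q):
    # tilt about NL-FR diagonal: FL up by 1.27*(-q)
    ax=np.array([85,-115,0])-np.array([-85,115,0]);ax=ax/np.linalg.norm(ax)
    ang=1.27*q/136.7  # sign checked
    R=Ro.from_rotvec(ax*ang).as_matrix()
    if (R@np.array([85,115,0]))[2]*(-q)<0: R=R.T
    L={'c--':(-120,-150,52),'c-+':(-120,150,52),'c++':(120,150,52),'c+-':(120,-150,52),'b0':(45,-65,73),'b1':(45,20,73),'footFL':(85,115,10)}
    return {k:Rz@R@np.array(v)/1000+T for k,v in L.items()}
a,b=pts(-3.6),pts(-1.)
for n,c in(('scene',S0),('side',D0)):
    for k in a: print('pred2.6',n,k,proj(c,b[k])[0]-proj(c,a[k])[0])
W=load('wrist4.png')
for z in(.084,.088):
  P=[atz(W,u,v,z)[:2] for u,v in((254.5,299.5),(258.5,244),(251.5,346))];d=P[1]-P[2];print(P,np.degrees(np.arctan2(d[1],d[0])))
E
```

```text
scene c-+ [0.33, 0.28, 1.100000023841858]
scene c++ [0.23, 2.07, 2.4000000953674316]
scene b0 [0.52, 0.62, 1.0]
scene b1 [0.54, 1.14, 1.0]
scene p2 [0.2, 1.09, 1.600000023841858]
scene footFL [0.09, 1.44, 3.0]
scene footFR [0.12, 0.21, 2.5]
scene c-- [-1.77, 5.4, 13.800000190734863]
side c-- [0.27, -1.78, 2.799999952316284]
side c-+ [0.15, -0.21, 2.200000047683716]
side c++ [0.24, 1.3, 2.0]
side c+- [0.15, -0.19, 1.5]
side b0 [0.24, -0.66, 0.800000011920929]
side b1 [0.3, -0.12, 0.8999999761581421]
pred2.6 scene c-- [ 0.009 -1.533]
pred2.6 scene c-+ [0.377 0.169]
pred2.6 scene c++ [0.43  2.299]
pred2.6 scene c+- [0.337 0.423]
pred2.6 scene b0 [0.481 0.4  ]
pred2.6 scene b1 [0.567 0.924]
pred2.6 scene footFL [0.095 1.425]
pred2.6 side c-- [ 0.28  -2.354]
pred2.6 side c-+ [ 0.274 -0.412]
pred2.6 side c++ [0.133 1.369]
pred2.6 side c+- [ 0.121 -0.351]
pred2.6 side b0 [ 0.266 -0.582]
pred2.6 side b1 [ 0.263 -0.036]
pred2.6 side footFL [0.007 1.125]
[array([ 0.534, -0.155]), array([ 0.539, -0.103]), array([ 0.528, -0.202])] 83.57012909655286
[array([ 0.534, -0.153]), array([ 0.54 , -0.102]), array([ 0.529, -0.2  ])] 83.57012909655282
```

Emit:
send_rows:
  steps:
    - [[-0.014, -0.037, -0.05, 0, 0, 0, 0], [-0.014, -0.037, -0.05, 0, 0, 0, 0], [-0.0125, -0.037, -0.04, 0, 0, 0, 0], [0, 0, -0.025, 0, 0, 0, 0], [0, 0, -0.025, 0, 0, 0, 0], [0, 0, 0, 0, 0, 0, 0], [0, 0, 0, 0, 0, 0, 0]]

```text
clock: 6.18
tcp_pos: [0.555, -0.1928, 0.0776]
tool_rot: [[0.001, 1.0, -0.0], [1.0, -0.001, 0.0], [0.0, -0.0, -1.0]]
wrist_force: [0.2, -0.7, 0.7]
opening: 0.0002
```

```bash
cat > look.py <<'E'
import sys
from trk import *
i=sys.argv[1]
s=env.read_state();print(s['clock'],s['tcp_pos'],s['wrist_force'])
for n,dct in(('scene',SC),('side',SI)):
    snap(n,n+i+'.png'); r=track(n,n+'0.png',n+i+'.png',dct.values())
    print(n,{k:x[:2]+[round(x[2],1)] for k,x in zip(dct,r)})
a=cv2.imread(f'pics/side{i}.png')[190:340,250:450]; b=cv2.imread(f'pics/scene{i}.png')[175:325,190:390]; cv2.imwrite(f'pics/zz{i}.png',cv2.resize(cv2.hconcat([a,b]),(800,300),interpolation=cv2.INTER_CUBIC))
E
python3 look.py 5
```

```text
6.175 [ 0.555 -0.193  0.078] [ 0.231 -0.701  0.655]
scene {'c-+': [0.14, 0.53, 3.6], 'c++': [0.08, 2.07, 4.0], 'b0': [0.56, 1.51, 1.7], 'b1': [0.54, 2.01, 1.7], 'p2': [0.15, 1.09, 3.6], 'footFL': [0.08, 1.34, 4.1], 'footFR': [0.13, 0.11, 3.6], 'c--': [-40.0, -79.71, 29.7]}
side {'c--': [0.29, -1.84, 3.2], 'c-+': [0.26, -0.1, 3.6], 'c++': [30.07, -158.84, 99.7], 'c+-': [0.02, -0.09, 3.4], 'b0': [70.56, 230.49, 3.4], 'b1': [106.49, 256.33, 3.4]}
```

Emit:
send_rows:
  steps:
    - [[-0.0071, -0.0033, -0.003, 0, 0, 0, 0], [-0.0076, -0.002, 0, 0, 0, 0, 0], [-0.0078, -0.0007, 0, 0, 0, 0, 0], [-0.0078, 0.0007, 0, 0, 0, 0, 0], [0, 0, 0, 0, 0, 0, 0]]

```text
clock: 6.9
tcp_pos: [0.5238, -0.1977, 0.0744]
tool_rot: [[0.0, 1.0, -0.001], [1.0, -0.0, -0.0], [-0.0, -0.001, -1.0]]
wrist_force: [-0.1, -0.1, 0.0]
opening: -0.0
```

```bash
python3 look.py 6
```

```text
6.9 [ 0.524 -0.198  0.074] [-0.108 -0.138  0.034]
scene {'c-+': [0.22, 0.45, 3.4], 'c++': [0.16, 2.31, 3.9], 'b0': [0.6, 1.4, 1.5], 'b1': [0.6, 2.0, 1.6], 'p2': [0.15, 1.25, 3.3], 'footFL': [0.1, 1.55, 4.2], 'footFR': [0.13, 0.16, 3.9], 'c--': [-0.89, 0.3, 11.2]}
side {'c--': [0.29, -2.19, 3.7], 'c-+': [0.29, -0.12, 3.8], 'c++': [19.15, -127.61, 97.3], 'c+-': [0.07, -0.14, 3.5], 'b0': [2.18, -2.33, 19.7], 'b1': [103.18, 253.7, 19.7]}
```

Emit:
send_rows:
  steps:
    - [[-0.0076, 0.002, 0, 0, 0, 0, 0], [-0.0071, 0.0033, 0, 0, 0, 0, 0], [0, 0, 0, 0, 0, 0, 0]]

```text
clock: 7.38
tcp_pos: [0.5092, -0.192, 0.0743]
tool_rot: [[-0.0, 1.0, -0.001], [1.0, 0.0, 0.0], [0.0, -0.001, -1.0]]
wrist_force: [-0.2, -0.7, -0.2]
opening: -0.0004
```

```bash
python3 look.py 7
```

```text
7.375 [ 0.509 -0.192  0.074] [-0.192 -0.661 -0.163]
scene {'c-+': [0.28, 0.46, 3.1], 'c++': [0.19, 2.41, 3.7], 'b0': [0.67, 1.3, 1.4], 'b1': [0.65, 1.93, 1.5], 'p2': [0.13, 1.28, 3.0], 'footFL': [0.08, 1.58, 4.2], 'footFR': [0.16, 0.18, 3.5], 'c--': [0.36, -1.6, 14.2]}
side {'c--': [0.37, -2.29, 4.3], 'c-+': [0.31, -0.12, 4.1], 'c++': [47.65, -131.74, 88.5], 'c+-': [0.09, -0.17, 3.8], 'b0': [0.94, -0.23, 3.6], 'b1': [106.45, 247.38, 51.0]}
```

View pics/zz7.png

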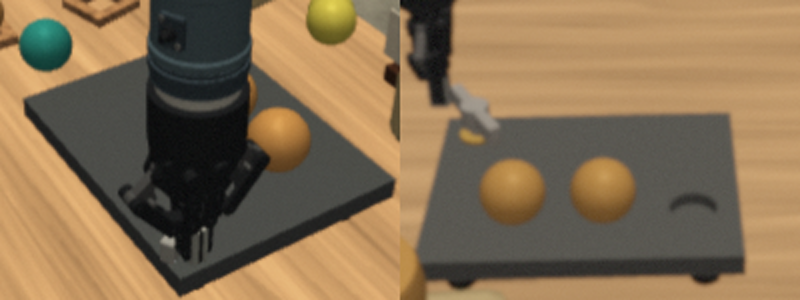

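Emit:
send_rows:
  steps:
    - [[0.005, -0.003, 0, 0, 0, 0, 0], [0.003, 0, 0.05, 0, 0, 0, 0], [0.02, 0.03, 0.05, 0, 0, 0, 0], [0.03, 0.045, 0.05, 0, 0, 0, 0], [0.027, 0.041, 0.046, 0, 0, 0, 0], [0, 0, 0, 0, 0, 0, 0], [0, 0, 0, 0, 0, 0, 0]]

```text
clock: 8.35
tcp_pos: [0.5887, -0.0893, 0.2587]
tool_rot: [[-0.0, 1.0, -0.001], [1.0, 0.0, -0.0], [-0.0, -0.001, -1.0]]
wrist_force: [-1.1, -0.4, -0.3]
opening: 0.0
```

```bash
python3 look.py 8
python3 - <<'E'
from h import *
snap('wrist','wrist8.png')
E
```

```text
8.35 [ 0.589 -0.089  0.259] [-1.128 -0.45  -0.331]
scene {'c-+': [0.41, 0.24, 1.1], 'c++': [0.3, 2.42, 2.6], 'b0': [0.58, 0.64, 0.8], 'b1': [0.66, 1.29, 1.0], 'p2': [0.16, 1.28, 1.5], 'footFL': [0.08, 1.65, 3.4], 'footFR': [0.16, 0.25, 2.7], 'c--': [1.81, -2.93, 17.5]}
side {'c--': [0.37, -2.22, 3.7], 'c-+': [0.2, -0.23, 2.5], 'c++': [0.32, 1.53, 2.5], 'c+-': [0.22, -0.27, 1.9], 'b0': [0.29, -0.81, 0.9], 'b1': [0.31, -0.13, 1.0]}
```

View pics/wrist8.png

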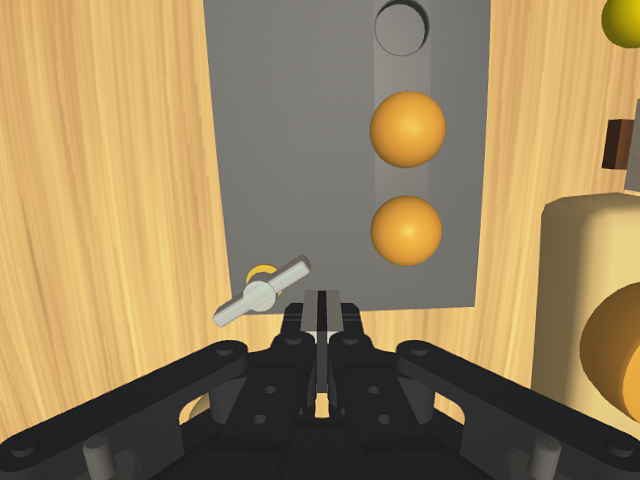

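Emit:
send_rows:
  steps:
    - [[0.029, 0.042, 0, 0, 0, 0, 0], [0.029, 0.042, -0.02, 0, 0, 0, 0], [0.029, 0.042, -0.04, 0, 0, 0, 0], [0.029, 0.041, -0.05, 0, 0, 0, 0], [0, 0, -0.04, 0, 0, 0, 0], [0, 0, -0.036, 0, 0, 0, 0], [0, 0, 0, 0, 0, 0, 0], [0, 0, 0, 0, 0, 0, 0]]

```text
clock: 9.5
tcp_pos: [0.7005, 0.0707, 0.0818]
tool_rot: [[0.001, 1.0, 0.001], [1.0, -0.001, -0.0], [-0.0, 0.001, -1.0]]
wrist_force: [1.1, 0.0, 1.1]
opening: 0.0002
```

```bash
python3 look.py 9;python3 - <<'E'
from h import *
np.set_printoptions(precision=4,suppress=True)
W=load('wrist8.png')
P=[atz(W,u,v,.088)[:2] for u,v in((260,296),(306,262),(219,322))];d=P[1]-P[2];print(P,np.degrees(np.arctan2(d[1],d[0])))
E
```

```text
9.5 [0.701 0.071 0.082] [1.066 0.001 1.115]
scene {'c-+': [101.54, -244.49, 253668458496.0], 'c++': [0.2, 2.41, 3.7], 'b0': [0.64, 1.33, 1.5], 'b1': [0.61, 1.94, 1.5], 'p2': [-11.23, -8.51, 18.4], 'footFL': [0.07, 1.58, 4.2], 'footFR': [0.15, 0.17, 3.5], 'c--': [2.0, -2.89, 19.0]}
side {'c--': [0.37, -2.2, 3.7], 'c-+': [0.19, -0.24, 2.7], 'c++': [33.73, -126.04, 90.1], 'c+-': [0.23, -0.28, 1.9], 'b0': [0.31, -0.88, 0.9], 'b1': [0.35, -0.23, 1.0]}
[array([ 0.5338, -0.1535]), array([ 0.5744, -0.1223]), array([ 0.4958, -0.1788])] 35.652182060267215
```

View pics/scene9.png

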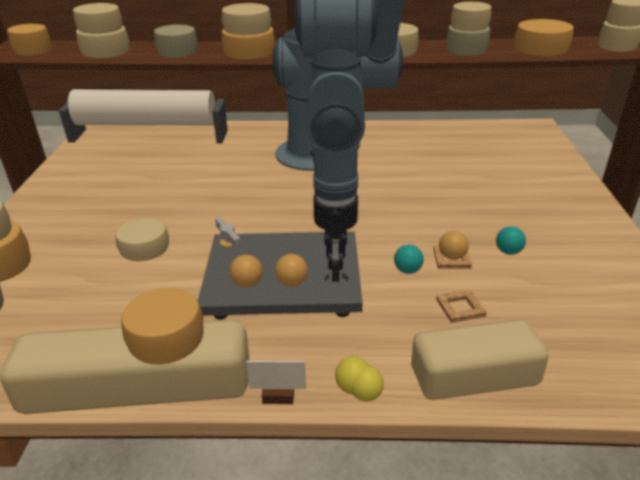

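Emit:
send_rows:
  steps:
    - [[0.003, 0.004, -0.018, 0, 0, 0, 0], [0, 0, -0.006, 0, 0, 0, 0], [0, 0, -0.002, 0, 0, 0, 0], [0, 0, 0, 0, 0, 0, 0]]

```text
clock: 10.1
tcp_pos: [0.7031, 0.0755, 0.0546]
tool_rot: [[-0.0, 1.0, -0.0], [1.0, 0.0, -0.0], [-0.0, -0.0, -1.0]]
wrist_force: [0.2, 0.0, -0.5]
opening: -0.0
```

Emit:
send_rows:
  steps:
    - [[0, 0, -0.001, 0, 0, 0, 0], [0, 0, -0.001, 0, 0, 0, 0], [0, 0, 0, 0, 0, 0, 0]]

```text
clock: 10.48
tcp_pos: [0.7033, 0.0755, 0.0529]
tool_rot: [[0.0, 1.0, 0.0], [1.0, -0.0, -0.0], [-0.0, 0.0, -1.0]]
wrist_force: [-0.5, 0.4, 0.0]
opening: -0.0
```

Emit:
send_rows:
  steps:
    - [[0, 0, -0.001, 0, 0, 0, 0], [0, 0, 0, 0, 0, 0, 0]]

```text
clock: 10.72
tcp_pos: [0.7034, 0.0755, 0.0521]
tool_rot: [[0.0, 1.0, 0.0], [1.0, -0.0, -0.0], [-0.0, 0.0, -1.0]]
wrist_force: [0.9, 0.1, 0.8]
opening: 0.0003
```

Emit:
send_rows:
  steps:
    - [[0, 0, -0.0005, 0, 0, 0, 0], [0, 0, 0, 0, 0, 0, 0]]

```text
clock: 10.98
tcp_pos: [0.7034, 0.0756, 0.0519]
tool_rot: [[-0.0, 1.0, 0.001], [1.0, 0.0, -0.0], [-0.0, 0.001, -1.0]]
wrist_force: [-0.7, -0.5, 4.3]
opening: -0.0001
```

Emit:
send_rows:
  steps:
    - [[0, 0, -0.0005, 0, 0, 0, 0], [0, 0, 0, 0, 0, 0, 0]]

```text
clock: 11.22
tcp_pos: [0.7035, 0.0755, 0.0517]
tool_rot: [[-0.0, 1.0, 0.001], [1.0, 0.0, 0.0], [0.0, 0.001, -1.0]]
wrist_force: [-2.3, -0.4, 6.0]
opening: 0.0001
```

Emit:
send_rows:
  steps:
    - [[0, 0, -0.0005, 0, 0, 0, 0], [0, 0, 0, 0, 0, 0, 0]]

```text
clock: 11.48
tcp_pos: [0.7035, 0.0756, 0.0516]
tool_rot: [[-0.0, 1.0, 0.001], [1.0, 0.0, -0.0], [-0.0, 0.001, -1.0]]
wrist_force: [-2.6, -1.1, 8.2]
opening: 0.0001
```

Emit:
send_rows:
  steps:
    - [[0, 0, 0.0215, 0, 0, 0, 0], [-0.058, -0.002, 0.01, 0, 0, 0, 0], [-0.06, -0.002, 0, 0, 0, 0, 0], [-0.06, -0.001, -0.01, 0, 0, 0, 0], [0, 0, -0.01, 0, 0, 0, 0], [0, 0, -0.0085, 0, 0, 0, 0], [0, 0, 0, 0, 0, 0, 0], [0, 0, 0, 0, 0, 0, 0]]

```text
clock: 12.48
tcp_pos: [0.5276, 0.0705, 0.054]
tool_rot: [[0.0, 1.0, 0.003], [1.0, -0.0, 0.0], [0.0, 0.003, -1.0]]
wrist_force: [-0.7, 0.5, 0.3]
opening: 0.0
```

Emit:
send_rows:
  steps:
    - [[0, 0, -0.001, 0, 0, 0, 0], [0, 0, -0.0005, 0, 0, 0, 0], [0, 0, 0, 0, 0, 0, 0]]

```text
clock: 12.85
tcp_pos: [0.5254, 0.0705, 0.0519]
tool_rot: [[0.0, 1.0, 0.0], [1.0, -0.0, 0.0], [0.0, 0.0, -1.0]]
wrist_force: [-1.2, 0.3, -0.4]
opening: 0.0003
```

Emit:
send_rows:
  steps:
    - [[0, 0, -0.0005, 0, 0, 0, 0], [0, 0, 0, 0, 0, 0, 0]]

```text
clock: 13.1
tcp_pos: [0.5254, 0.0705, 0.0515]
tool_rot: [[0.0, 1.0, 0.0], [1.0, -0.0, -0.0], [-0.0, 0.0, -1.0]]
wrist_force: [0.1, -0.5, 1.1]
opening: -0.0001
```

Emit:
send_rows:
  steps:
    - [[0, 0, -0.0005, 0, 0, 0, 0], [0, 0, 0, 0, 0, 0, 0]]

```text
clock: 13.35
tcp_pos: [0.5254, 0.0705, 0.0514]
tool_rot: [[-0.0, 1.0, 0.001], [1.0, 0.0, 0.0], [0.0, 0.001, -1.0]]
wrist_force: [-1.3, -0.2, 5.2]
opening: 0.0
```

Emit:
send_rows:
  steps:
    - [[0, 0, -0.0005, 0, 0, 0, 0], [0, 0, 0, 0, 0, 0, 0]]

```text
clock: 13.6
tcp_pos: [0.5254, 0.0706, 0.0513]
tool_rot: [[-0.0, 1.0, 0.001], [1.0, 0.0, 0.0], [0.0, 0.001, -1.0]]
wrist_force: [-2.9, 0.2, 7.7]
opening: -0.0
```

Emit:
send_rows:
  steps:
    - [[0, 0, 0.03, 0, 0, 0, 0], [0, -0.045, 0.04, 0, 0, 0, 0], [0, -0.055, 0.015, 0, 0, 0, 0], [-0.003, -0.055, 0, 0, 0, 0, 0], [-0.003, -0.055, 0, 0, 0, 0, 0], [-0.003, -0.0565, -0.02, 0, 0, 0, 0], [0, 0, -0.02, 0, 0, 0, 0], [0, 0, -0.022, 0, 0, 0, 0], [0, 0, 0, 0, 0, 0, 0], [0, 0, 0, 0, 0, 0, 0]]

```text
clock: 14.85
tcp_pos: [0.5166, -0.196, 0.0739]
tool_rot: [[-0.0, 1.0, 0.0], [1.0, 0.0, -0.0], [-0.0, 0.0, -1.0]]
wrist_force: [-0.1, -0.3, -0.6]
opening: 0.0002
```

Emit:
send_rows:
  steps:
    - [[-0.0073, 0.0038, 0, 0, 0, 0, 0], [-0.0062, 0.0045, 0, 0, 0, 0, 0], [-0.0053, 0.0055, 0, 0, 0, 0, 0], [0, 0, 0, 0, 0, 0, 0], [0.005, -0.004, 0, 0, 0, 0, 0], [0.003, 0, 0.05, 0, 0, 0, 0], [0.01, 0.05, 0.05, 0, 0, 0, 0], [0.005, 0.06, 0.05, 0, 0, 0, 0], [0, 0.06, 0.006, 0, 0, 0, 0.5], [0, 0.06, 0, 0, 0, 0, 1]]

```text
clock: 16.1
tcp_pos: [0.5194, 0.0269, 0.2142]
tool_rot: [[0.001, 1.0, 0.003], [1.0, -0.001, -0.0], [-0.0, 0.003, -1.0]]
wrist_force: [0.7, 0.2, -0.5]
opening: 0.036
```

Emit:
send_rows:
  steps:
    - [[0.003, 0.06, 0, 0, 0, 0, 1], [0.003, 0.06, 0, 0, 0, 0, 1], [0.003, 0.06, 0, 0, 0, 0, 1], [0.003, 0.06, 0, 0, 0, 0, 1], [0, 0.035, 0, 0, 0, 0, 1], [0, 0, 0, 0, 0, 0, 1], [0, 0, 0, 0, 0, 0, 1]]

```text
clock: 16.98
tcp_pos: [0.5303, 0.2999, 0.2126]
tool_rot: [[0.0, 1.0, -0.001], [1.0, -0.0, -0.001], [-0.001, -0.001, -1.0]]
wrist_force: [0.6, -0.7, 0.4]
opening: 0.0858
```

```bash
python3 look.py 10
python3 - <<'E'
from h import *
snap('wrist','wrist10.png')
E
```

```text
16.975 [0.53  0.3   0.213] [ 0.578 -0.654  0.397]
scene {'c-+': [0.39, 0.26, 1.2], 'c++': [0.29, 2.55, 2.8], 'b0': [0.67, 0.72, 0.8], 'b1': [0.67, 1.39, 1.0], 'p2': [0.18, 1.27, 1.8], 'footFL': [0.08, 1.65, 3.7], 'footFR': [0.15, 0.24, 2.8], 'c--': [8.96, -10.88, 33.5]}
side {'c--': [0.34, -2.4, 4.5], 'c-+': [0.11, -0.35, 4.6], 'c++': [0.38, 1.44, 4.2], 'c+-': [0.34, -0.38, 3.5], 'b0': [0.3, -1.46, 1.4], 'b1': [0.33, -0.74, 1.3]}
```

View pics/wrist10.png

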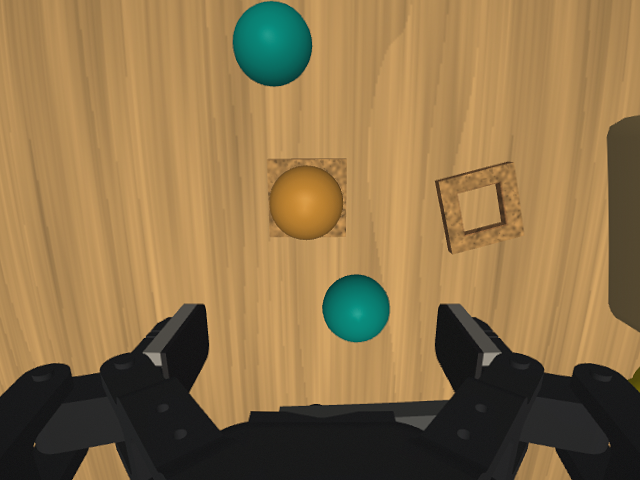

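View pics/zz10.png

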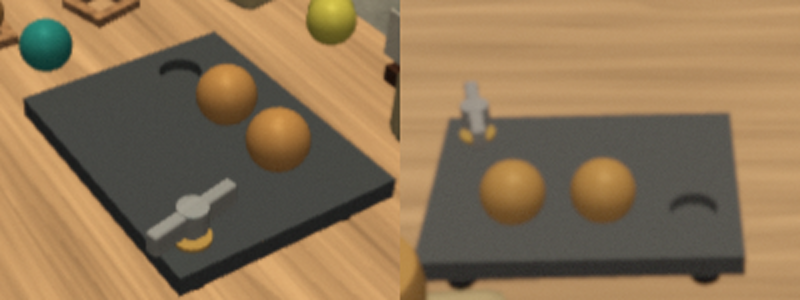

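Run:
```python
from h import *
np.set_printoptions(precision=4,suppress=True)
W=load('wrist10.png');D=load('side10.png');S=load('scene10.png')
P=[atz(D,u,v,.0873)[:2] for u,v in((367.5,281.5),(325,308))];d=P[0]-P[1];print(P,np.degrees(np.arctan2(d[1],d[0])))
im=W['image'];h=cv2.cvtColor(im,cv2.COLOR_RGB2HSV)
g=cv2.medianBlur(cv2.cvtColor(im,cv2.COLOR_RGB2GRAY),5)
m=((h[...,1]>165)&(h[...,0]>10)&(h[...,0]<25)).astype(np.uint8)*255
cs,_=cv2.findContours(m[140:260,240:370],cv2.RETR_EXTERNAL,cv2.CHAIN_APPROX_NONE)
c=max(cs,key=cv2.contourArea);print(cv2.minEnclosingCircle(c),cv2.fitEllipse(c))
for u,v in((306,202.5),):print('ball',atz(W,u,v,.036),'rest top', [atz(W,*q,.012) for q in((268,158),(347,158),(347,237),(268,237))])
for u,v in((356,308),(272,44)):print('teal',atz(W,u,v,.031))
print('tri',tri((W,306,202.5),(D,239.2,196.4),(S,454,245.2)))
s=env.read_state();print(s['tcp_pos'],s['tool_rot'])
```

```text
[array([ 0.5798, -0.146 ]), array([ 0.483 , -0.1669])] 12.19688559759214
((65.69731140136719, 62.195281982421875), 36.893592834472656) ((65.6811752319336, 62.16063690185547), (72.5303726196289, 72.72064208984375), 9.750747680664062)
ball [0.5181 0.3163 0.036 ] rest top [array([0.4843, 0.3519, 0.012 ]), array([0.5534, 0.3518, 0.012 ]), array([0.5545, 0.2807, 0.012 ]), array([0.4818, 0.2808, 0.012 ])]
teal [0.5625 0.2185 0.031 ]
teal [0.4925 0.4405 0.031 ]
tri [0.5177 0.3183 0.0344]
[0.5304 0.2992 0.2131] [[ 0.0018  1.     -0.0001]
 [ 1.     -0.0018 -0.0003]
 [-0.0003 -0.0001 -1.    ]]
```

Emit:
send_rows:
  steps:
    - [[-0.006, 0.0085, -0.05, 0, 0, 0, 1], [-0.0064, 0.0088, -0.05, 0, 0, 0, 1], [0, 0, -0.03, 0, 0, 0, 1], [0, 0, 0, 0, 0, 0, 1], [0, 0, 0, 0, 0, 0, 1]]

```text
clock: 17.75
tcp_pos: [0.519, 0.3176, 0.0846]
tool_rot: [[0.001, 1.0, 0.002], [1.0, -0.001, 0.001], [0.001, 0.002, -1.0]]
wrist_force: [0.7, -0.4, 0.5]
opening: 0.0854
```

Run:
```python
from h import *
snap('wrist','wrist11.png');W=load('wrist11.png')
print(env.read_state()['tcp_pos'])
```

```text
[0.51947754 0.31795416 0.08519993]
```

View pics/wrist11.png

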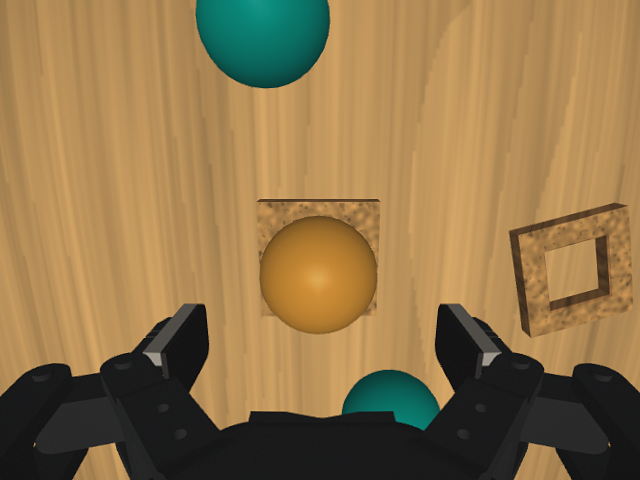

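Run:
```python
from h import *
W=load('wrist11.png');print(atz(W,318.5,275,.036))
```

```text
[0.51803553 0.31586723 0.036     ]
```

Emit:
send_rows:
  steps:
    - [[-0.0012, -0.0018, -0.035, 0, 0, 0, 1], [0, 0, -0.025, 0, 0, 0, 1], [0, 0, -0.012, 0, 0, 0, 1], [0, 0, 0, 0, 0, 0, 1], [0, 0, 0, 0, 0, 0, 0.8], [0, 0, 0, 0, 0, 0, 0.76]]
  force: 20

```text
clock: 18.55
tcp_pos: [0.5177, 0.3165, 0.0124]
tool_rot: [[-0.0, 1.0, 0.002], [1.0, 0.0, 0.001], [0.001, 0.002, -1.0]]
wrist_force: [-0.4, -0.7, -0.7]
opening: 0.065
```

Emit:
send_rows:
  steps:
    - [[0, 0, 0, 0, 0, 0, 0.72], [0, 0, 0, 0, 0, 0, 0.6], [0, 0, 0, 0, 0, 0, 0.5], [0, 0, 0, 0, 0, 0, 0.5]]
  force: 20

```text
clock: 19.05
tcp_pos: [0.5174, 0.3164, 0.0121]
tool_rot: [[-0.0, 1.0, 0.002], [1.0, 0.0, 0.001], [0.001, 0.002, -1.0]]
wrist_force: [-0.9, -0.6, 5.2]
opening: 0.0609
```

Run:
```python
from h import *
snap('side','side12.png')
a=cv2.imread('pics/side12.png')[130:250,160:320];cv2.imwrite('pics/z12.png',cv2.resize(a,(800,600),interpolation=cv2.INTER_CUBIC))
```

```text
(no output)
```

View pics/z12.png

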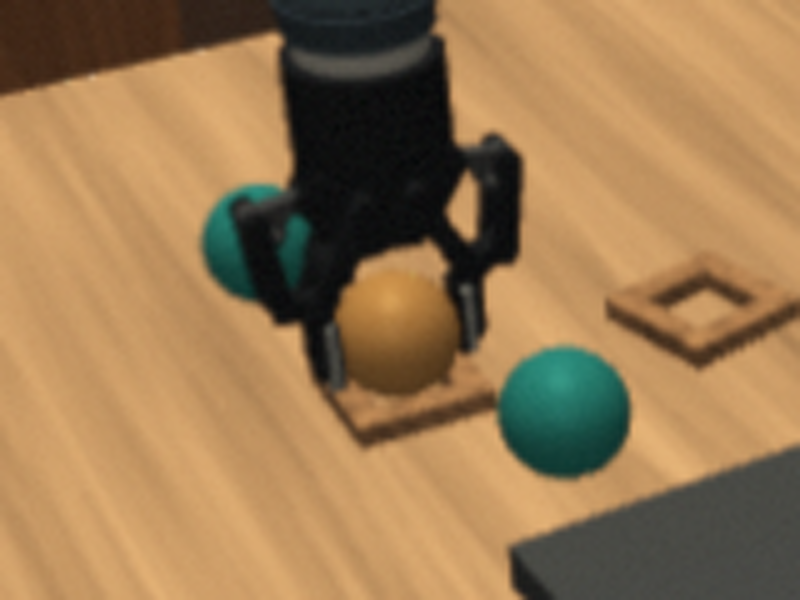

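Emit:
send_rows:
  steps:
    - [[0, 0, 0.01, 0, 0, 0, 0.5], [0, 0, 0.03, 0, 0, 0, 0.5], [0, 0, 0.04, 0, 0, 0, 0.5], [0, 0, 0.04, 0, 0, 0, 0.5], [0, 0, 0, 0, 0, 0, 0.5], [0, 0, 0, 0, 0, 0, 0.5]]

```text
clock: 19.85
tcp_pos: [0.5161, 0.3157, 0.1305]
tool_rot: [[-0.0, 1.0, -0.001], [1.0, 0.0, -0.001], [-0.001, -0.001, -1.0]]
wrist_force: [-0.7, -0.5, -0.8]
opening: 0.0611
```

Run:
```python
from fit import *
np.set_printoptions(precision=4,suppress=True)
snap('wrist','wrist13.png')
W0,W4,W8=[load(f'wrist{i}.png') for i in(0,4,8)]
def ell(W,u,v):
    im=W['image'];g=cv2.cvtColor(im,cv2.COLOR_RGB2GRAY);return g
for W,u,v in((W4,391.5,36.5),(W8,401,27.5)):print(atz(W,u,v,.052))
print(atz(W0,419,137,.0555), 'tri',tri((W0,419,137),(W4,391.5,36.5)))
a,b,t=.12,.15,.052
C3=(a,-b,t);B0,B1,P2=(.045,-.065,t+.021),(.045,.02,t+.021),(.045,.105,t)
obs=[(W8,list(zip([C3,B0,B1,P2],[(475,306.5),(406,230.5),(408,129.5),(401,27.5)])))]
def f(q):
    p=[q[0],q[1],-.0004,q[2],0,0];T,R=pose(p);c,l=obs[0];P=np.array([x for x,_ in l]);return (proj(c,(R@P.T).T+T)-np.array([u for _,u in l])).ravel()
s=least_squares(f,[.614,-.035,.03]);print(s.x,np.degrees(s.x[2]),s.fun.round(2));T,R=pose([s.x[0],s.x[1],-.0004,s.x[2],0,0]);print('p2',R@np.array(P2)+T)
```

```text
[0.6535 0.0712 0.052 ]
[0.6538 0.0706 0.052 ]
[0.6528 0.0707 0.0555] tri [0.6532 0.0707 0.0539]
[ 0.6139 -0.0355  0.0429] 2.458746178394307 [ 0.26  0.01  0.18  0.21 -0.95  0.59  0.58 -0.77]
p2 [0.6544 0.0713 0.0516]
```

View pics/wrist13.png

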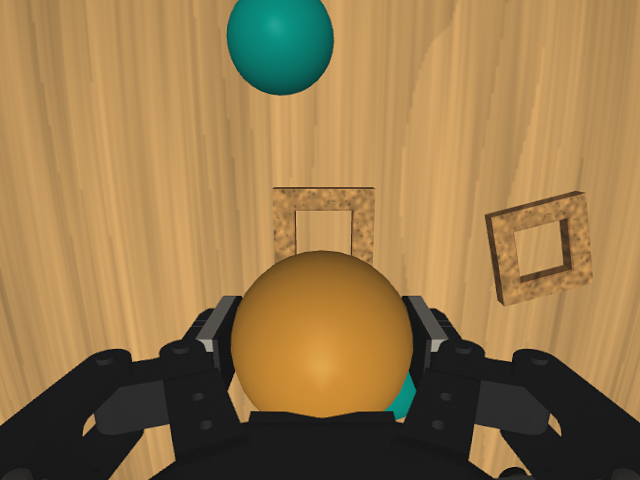

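Run:
```python
from h import *
W=load('wrist13.png')
im=W['image'];h=cv2.cvtColor(im,cv2.COLOR_RGB2HSV)
# silhouette fit: project sphere outline candidates
from scipy.optimize import least_squares
m=((h[...,1]>150)&(h[...,2]>40)&(h[...,0]>8)&(h[...,0]<25)).astype(np.uint8)
m[:240]=0
pts=[]
for v in range(252,300,3):
    r=np.where(m[v,225:420])[0]+225
    pts+= [(r.min(),v),(r.max(),v)]
pts=np.array(pts,float)
D=[]
for u,v in pts:
    o,d=ray(W,u,v);D.append(d/np.linalg.norm(d))
D=np.array(D)
f=lambda c:np.linalg.norm(np.cross(D,c-o),axis=1)-.031
s=least_squares(f,[.516,.3157,.154],loss='soft_l1',f_scale=.0005);print(s.x,np.abs(s.fun).max(),env.read_state()['tcp_pos'])
```

```text
[0.51657061 0.31423949 0.14930052] 0.0012516216901915164 [0.51556587 0.31546926 0.129695  ]
```

Emit:
send_rows:
  steps:
    - [[0.015, -0.0266, 0, 0, 0, 0, 0.5], [0.0225, -0.04, 0, 0, 0, 0, 0.5], [0.0275, -0.0487, 0, 0, 0, 0, 0.5], [0.0275, -0.0487, 0, 0, 0, 0, 0.5], [0.025, -0.0443, 0, 0, 0, 0, 0.5], [0.02, -0.0353, 0, 0, 0, 0, 0.5], [0, 0, -0.02, 0, 0, 0, 0.5], [0, 0, -0.02, 0, 0, 0, 0.5], [0, 0, 0, 0, 0, 0, 0.5], [0, 0, 0, 0, 0, 0, 0.5]]

```text
clock: 21.15
tcp_pos: [0.6536, 0.0725, 0.0906]
tool_rot: [[-0.0, 1.0, -0.001], [1.0, 0.0, -0.0], [-0.0, -0.001, -1.0]]
wrist_force: [0.2, -0.2, -0.8]
opening: 0.061
```

```bash
python3 look.py 14;python3 - <<'E'
from h import *
snap('wrist','wrist14.png')
E
```

```text
21.15 [0.654 0.072 0.091] [ 0.185 -0.214 -0.833]
scene {'c-+': [102.52, -241.57, 0.0], 'c++': [0.24, 2.55, 3.5], 'b0': [0.65, 1.12, 1.2], 'b1': [0.63, 1.78, 1.3], 'p2': [0.13, 1.11, 7.5], 'footFL': [0.06, 1.6, 4.1], 'footFR': [0.15, 0.19, 3.2], 'c--': [8.58, -10.44, 34.1]}
side {'c--': [0.35, -2.45, 4.1], 'c-+': [0.19, -0.28, 2.4], 'c++': [1.42, -82.35, 89.3], 'c+-': [0.24, -0.31, 1.9], 'b0': [0.31, -0.79, 0.9], 'b1': [0.37, -0.14, 1.0]}
```

View pics/wrist14.png

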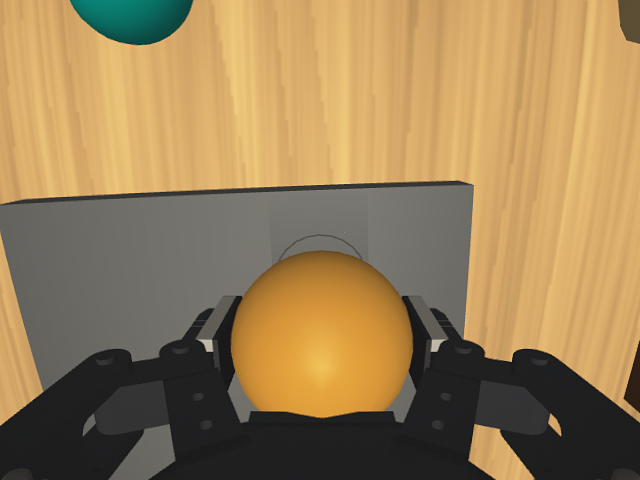

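View pics/zz14.png

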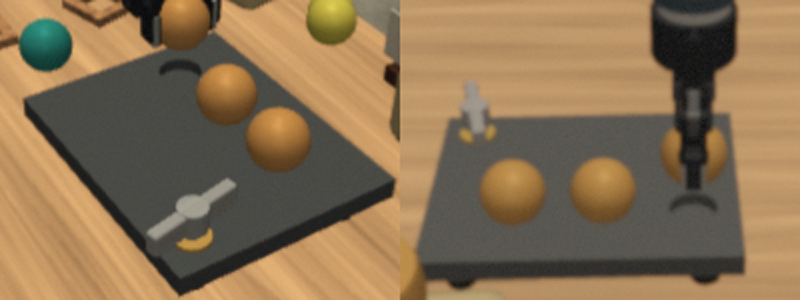

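Run:
```python
from h import *
W=load('wrist14.png');print(atz(W,321,235,.0517),atz(W,281,257,.0517),atz(W,361,255,.0517), env.read_state()['tcp_pos'])
```

```text
[0.6548586  0.09447274 0.0517    ] [0.63507413 0.08327822 0.0517    ] [0.67464088 0.08432888 0.0517    ] [0.65471004 0.07260999 0.09196183]
```

Emit:
send_rows:
  steps:
    - [[0, 0.0005, -0.015, 0, 0, 0, 0.5], [0, 0, -0.012, 0, 0, 0, 0.5], [0, 0, -0.006, 0, 0, 0, 0.5], [0, 0, -0.002, 0, 0, 0, 0.5], [0, 0, 0, 0, 0, 0, 0.5], [0, 0, 0, 0, 0, 0, 0.5]]

```text
clock: 22.05
tcp_pos: [0.6545, 0.0729, 0.0566]
tool_rot: [[0.0, 1.0, 0.001], [1.0, -0.0, -0.0], [-0.0, 0.001, -1.0]]
wrist_force: [0.4, 0.7, -0.9]
opening: 0.0609
```

Emit:
send_rows:
  steps:
    - [[0, 0, -0.001, 0, 0, 0, 0.5], [0, 0, 0, 0, 0, 0, 0.5]]

```text
clock: 22.3
tcp_pos: [0.6542, 0.0729, 0.0552]
tool_rot: [[0.0, 1.0, 0.0], [1.0, -0.0, 0.0], [0.0, 0.0, -1.0]]
wrist_force: [0.5, -0.1, -1.4]
opening: 0.0611
```

Emit:
send_rows:
  steps:
    - [[0, 0, -0.001, 0, 0, 0, 0.5], [0, 0, 0, 0, 0, 0, 0.5]]

```text
clock: 22.55
tcp_pos: [0.654, 0.0729, 0.0539]
tool_rot: [[-0.0, 1.0, -0.0], [1.0, 0.0, -0.0], [-0.0, -0.0, -1.0]]
wrist_force: [0.4, 0.8, -1.1]
opening: 0.0605
```

Emit:
send_rows:
  steps:
    - [[0, 0, -0.001, 0, 0, 0, 0.5], [0, 0, 0, 0, 0, 0, 0.5]]

```text
clock: 22.8
tcp_pos: [0.654, 0.0729, 0.0529]
tool_rot: [[0.0, 1.0, -0.0], [1.0, -0.0, -0.0], [-0.0, -0.0, -1.0]]
wrist_force: [0.4, 0.3, 0.3]
opening: 0.0607
```

Emit:
send_rows:
  steps:
    - [[0, 0, -0.0007, 0, 0, 0, 0.5], [0, 0, 0, 0, 0, 0, 0.5]]

```text
clock: 23.05
tcp_pos: [0.654, 0.0729, 0.0523]
tool_rot: [[0.0, 1.0, -0.0], [1.0, -0.0, -0.0], [-0.0, -0.0, -1.0]]
wrist_force: [0.9, 0.2, -0.8]
opening: 0.0606
```

Emit:
send_rows:
  steps:
    - [[0, 0, -0.0007, 0, 0, 0, 0.5], [0, 0, 0, 0, 0, 0, 0.5]]

```text
clock: 23.3
tcp_pos: [0.654, 0.0729, 0.0516]
tool_rot: [[0.0, 1.0, -0.0], [1.0, -0.0, -0.0], [-0.0, -0.0, -1.0]]
wrist_force: [0.5, -0.6, -0.5]
opening: 0.0607
```

Emit:
send_rows:
  steps:
    - [[0, 0, -0.0006, 0, 0, 0, 0.5], [0, 0, 0, 0, 0, 0, 0.5]]

```text
clock: 23.55
tcp_pos: [0.6541, 0.0729, 0.051]
tool_rot: [[0.0, 1.0, 0.0], [1.0, -0.0, -0.0], [-0.0, 0.0, -1.0]]
wrist_force: [0.4, -1.2, -0.5]
opening: 0.0611
```

Emit:
send_rows:
  steps:
    - [[0, 0, -0.0006, 0, 0, 0, 0.5], [0, 0, 0, 0, 0, 0, 0.5]]

```text
clock: 23.8
tcp_pos: [0.6542, 0.0728, 0.0505]
tool_rot: [[0.0, 1.0, 0.0], [1.0, -0.0, -0.0], [-0.0, 0.0, -1.0]]
wrist_force: [-0.0, 0.2, 0.3]
opening: 0.0607
```

Emit:
send_rows:
  steps:
    - [[0, 0, -0.0006, 0, 0, 0, 0.5], [0, 0, 0, 0, 0, 0, 0.5]]

```text
clock: 24.05
tcp_pos: [0.6543, 0.0727, 0.0501]
tool_rot: [[0.0, 1.0, 0.001], [1.0, -0.0, -0.0], [-0.0, 0.001, -1.0]]
wrist_force: [0.1, -0.8, 1.1]
opening: 0.061
```

Emit:
send_rows:
  steps:
    - [[0, -0.0004, -0.0005, 0, 0, 0, 0.5], [0, 0, 0, 0, 0, 0, 0.5]]

```text
clock: 24.3
tcp_pos: [0.6544, 0.0725, 0.0497]
tool_rot: [[0.0, 1.0, 0.001], [1.0, -0.0, 0.0], [0.0, 0.001, -1.0]]
wrist_force: [-0.6, -0.8, 1.9]
opening: 0.0611
```

```bash
python3 look.py 15
python3 - <<'E'
import cv2
a=cv2.imread('pics/side15.png')[190:250,310:390];b=cv2.imread('pics/scene15.png')[240:300,295:375]
cv2.imwrite('pics/z15.png',cv2.resize(cv2.hconcat([a,b]),(800,300),interpolation=cv2.INTER_CUBIC))
E
```

```text
24.3 [0.654 0.072 0.05 ] [-0.564 -0.754  1.877]
scene {'c-+': [101.61, -244.46, 0.0], 'c++': [0.23, 2.58, 3.8], 'b0': [0.67, 1.22, 1.3], 'b1': [0.72, 1.94, 1.5], 'p2': [-0.07, -0.1, 28.2], 'footFL': [0.1, 1.61, 4.3], 'footFR': [0.13, 0.2, 3.4], 'c--': [8.63, -10.44, 34.3]}
side {'c--': [0.33, -2.5, 4.4], 'c-+': [0.19, -0.25, 2.4], 'c++': [10.39, -108.37, 89.7], 'c+-': [0.23, -0.31, 1.9], 'b0': [0.33, -0.79, 0.9], 'b1': [0.45, -0.09, 0.9]}
```

View pics/z15.png

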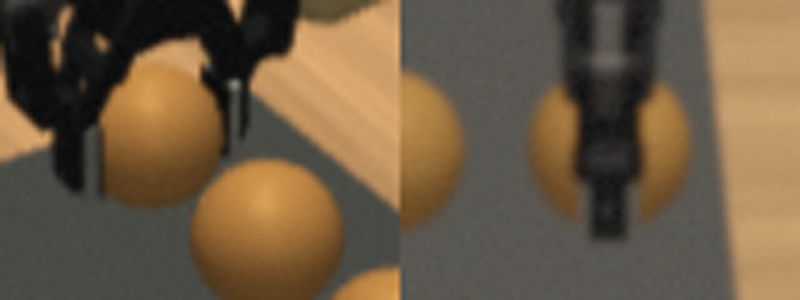

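Emit:
send_rows:
  steps:
    - [[0, 0, 0, 0, 0, 0, 0.7], [0, 0, 0, 0, 0, 0, 0.73], [0, 0, 0, 0, 0, 0, 0.76], [0, 0, 0, 0, 0, 0, 0.8], [0, 0, 0, 0, 0, 0, 0.85], [0, 0, 0, 0, 0, 0, 0.9], [0, 0, 0, 0, 0, 0, 1], [0, 0, 0, 0, 0, 0, 1]]

```text
clock: 25.4
tcp_pos: [0.6541, 0.0725, 0.0494]
tool_rot: [[0.0, 1.0, 0.0], [1.0, -0.0, 0.0], [0.0, 0.0, -1.0]]
wrist_force: [-0.2, 0.6, 0.4]
opening: 0.085
```

```bash
python3 look.py 16
python3 - <<'E'
from h import *
snap('wrist','wrist16.png')
E
```

```text
25.4 [0.654 0.072 0.049] [-0.229  0.572  0.379]
scene {'c-+': [101.6, -244.47, -0.0], 'c++': [0.25, 2.56, 3.7], 'b0': [0.64, 1.23, 1.3], 'b1': [0.62, 1.9, 1.3], 'p2': [-0.05, 0.47, 21.7], 'footFL': [0.04, 1.59, 4.2], 'footFR': [0.16, 0.19, 3.4], 'c--': [8.53, -10.34, 34.2]}
side {'c--': [0.36, -2.46, 4.2], 'c-+': [0.2, -0.25, 2.5], 'c++': [0.66, -89.22, 82.3], 'c+-': [0.22, -0.31, 1.9], 'b0': [0.28, -0.79, 0.8], 'b1': [0.4, -0.11, 0.9]}
```

View pics/wrist16.png

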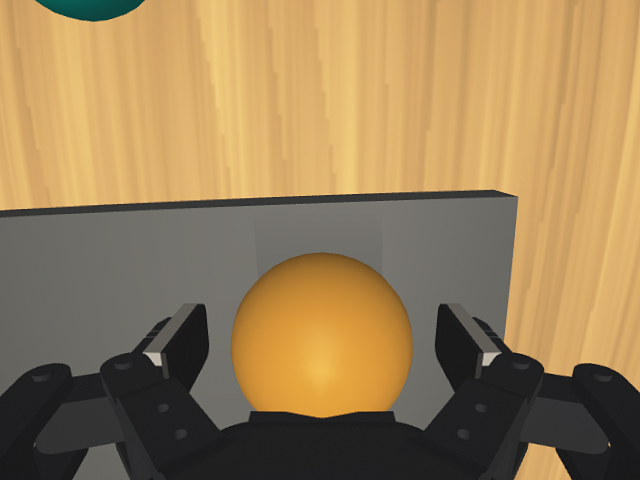

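Released cleanly and the ball sits centred between the open pads at (321,343). Now I retreat upward and look once more.

Emit:
send_rows:
  steps:
    - [[0, 0, 0.015, 0, 0, 0, 1], [0, 0, 0.03, 0, 0, 0, 1], [0, 0, 0.05, 0, 0, 0, 1], [0, 0, 0.06, 0, 0, 0, 1], [-0.04, -0.03, 0.03, 0, 0, 0, 1], [-0.06, -0.04, 0, 0, 0, 0, 1], [0, 0, 0, 0, 0, 0, 1], [0, 0, 0, 0, 0, 0, 1]]

```text
clock: 26.55
tcp_pos: [0.5626, 0.0077, 0.2355]
tool_rot: [[0.0, 1.0, 0.002], [1.0, -0.0, 0.0], [0.0, 0.002, -1.0]]
wrist_force: [0.3, -0.1, -0.9]
opening: 0.0854
```

```bash
python3 look.py 17
python3 - <<'E'
from h import *
snap('wrist','wrist17.png')
a=cv2.imread('pics/side17.png')[190:340,250:450]; b=cv2.imread('pics/scene17.png')[200:350,190:390]
S,D=load('scene17.png'),load('side17.png')
cv2.imwrite('pics/z17.png',cv2.resize(cv2.hconcat([a,b]),(800,300),interpolation=cv2.INTER_CUBIC))
E
```

```text
26.55 [0.563 0.008 0.236] [ 0.261 -0.052 -0.851]
scene {'c-+': [0.45, 0.16, 0.9], 'c++': [0.4, 2.57, 2.6], 'b0': [0.68, 0.41, 0.8], 'b1': [0.69, 1.06, 1.0], 'p2': [-6.11, 9.29, 12.6], 'footFL': [0.06, 1.69, 3.6], 'footFR': [0.16, 0.28, 2.7], 'c--': [8.95, -11.0, 32.2]}
side {'c--': [0.36, -2.45, 4.2], 'c-+': [0.2, -0.26, 2.5], 'c++': [0.55, 1.77, 5.2], 'c+-': [0.24, -0.31, 1.9], 'b0': [0.31, -0.85, 0.9], 'b1': [0.37, -0.17, 1.0]}
```

View pics/wrist17.png

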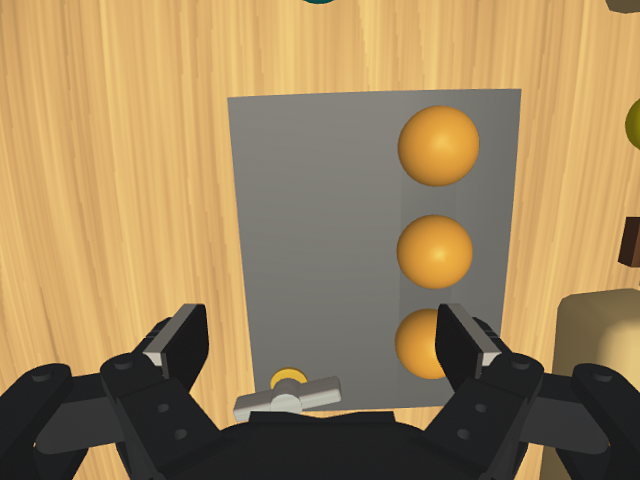

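View pics/z17.png

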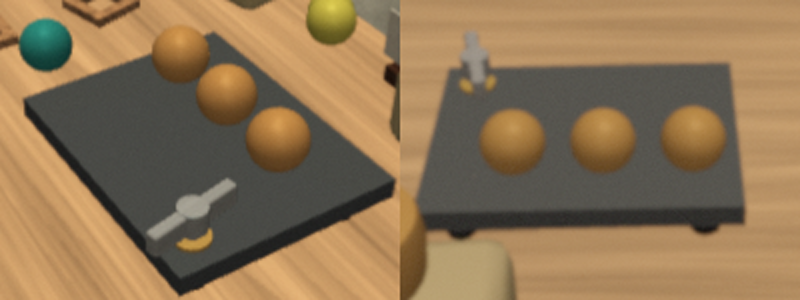

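Run:
```python
from h import *
S,D,W=load('scene17.png'),load('side17.png'),load('wrist17.png')
print(tri((D,340.5,217),(W,438.5,146)),tri((D,363.3,237),(W,434.5,252)))
env.close_job()
```

```text
[0.65552486 0.0721654  0.07041945] [ 0.65802781 -0.01358247  0.07157379]
the job is handed in; nothing more can be done
```

I turned the bar about 3.85 rad clockwise in all, and the slab now stands firm. The round cheese is in the empty dimple, and the job was handed in after about 27 s.

- **Slab firmness:** After 3.44 rad I pressed down above two feet, far-left and near-left. Both resisted straight away at about 20 N per mm, with no rocking. Their heights put the screw foot slightly short, so I added about 0.4 rad. I did not repeat the press test after that; the tracked slab corners moved by only 0.1–0.2 pixels.
- **Screw position:** I never measured the screw's zero directly. From the two heights and the tracked tilt I estimate it ended within about ±0.4 rad of zero, inside the ±0.7 rad firm range.
- **Cheese:** I gripped it at 20 N and lowered it until it touched with about 2–3 N, then released it. In the last pictures its centre is at (0.656, 0.072, 0.070) m, about 1 mm from the middle of the dimple. It is 1 mm lower than the neighbouring cheese, so it is seated.
- **Rest of the scene:** Setting the cheese down did not visibly move the slab, and both other cheeses are still in their dimples. The arm never went near the cheese wheel or touched the turquoise balls.
- **Disagreement between cameras:** The scene and side cameras differed by about 8 mm in y on objects on the counter. I used the wrist camera for the grasp and the placing.

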